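# Load a fresh compact into the tablet hardness tester on a spatula

### The job

Take the spatula from its rest, slide it under the round compact on the steel tray with the tray's back rim as a stop, and carry the compact level on the blade to the hardness tester. Lay the blade gently on the test bed between the two posts with the compact beyond them, then draw the spatula out so that the compact stays lying flat on the bed, home against both posts, and put the spatula back on its rest. The compact is friable: never touch it with the gripper, squeeze it or tip it, press only lightly with the blade, and leave everything else where it is.

Things in the scene. Friction and masses are not known exactly. Their poses are not given: they have to be found in the camera images.
- compact: The fresh compact: a flat white pressed disc, 40 mm across, 10 thick, about 18 g, lying flat on the tray 5 to 25 mm short of its back rim. Both faces have a bevelled edge: the bevel is 6 wide and 3 high, so a blade slid along the tray with its tip edge down wedges under it once the rim stops the disc. Origin: centre of its underside; z is its axis.
- tray: Dark steel counting tray fixed to the bench, 180 (x) by 190 (y); floor 6 above the bench. Origin: centre of its underside. It is open on its -x side (towards the robot); the rims on the other three sides stand 14 above the floor; the inside of the back rim is at x = +84, of the side rims at y = +-90. Loose capsules lie along its +y side only.
- spatula: Cranked spatula, 100 g, loose on its rest. Origin: centre of its black handle, a bar 110 long (x) by 14 by 14. +x points to the blade. The polished steel blade is flat, 20 wide, 2 thick, level, its underside 45 below the origin; it runs from x = +74 to the square tip at x = +152; a 12 wide shank joins it to the handle's front end. Balance point of the whole about x = +23.
- rest: Spatula rest, a dark steel stand fixed to the bench. Origin: centre of its underside. Two uprights at x = -47 and +47 (5 thick) carry the handle, its underside 60 above the bench, between lips 20 apart that rise 12 higher. The base is 100 by 70 by 8. The spatula lies with its own axes along the rest's and its origin 67 above the rest's (up to 4 off along x).
- tester: Tablet hardness tester fixed to the bench: a white base 340 (x) by 180 (y), top 30 above the bench, with a housing 110 high on its far (+x) half. Origin: centre of its underside. Ahead of the housing is a flat steel test bed and, at the bed's robot-side edge, the fixed jaw of two upright posts; from the housing a short ram (face 58 mm beyond the seat) points to them.
- seat (a point): Point at (-75, 0, 42) mm in the tester's frame: in plan, where the compact's centre lies when it touches both posts; axes as the tester's. The bed is level, 70 wide (y), from 12 before (-x) to 54 beyond the seat. A screw sets its height: its top is 42 to 62 above the bench, is not measured and must be found by touch; it does not yield.
- jaw (a point): Point midway between the tops of the jaw's two steel posts, 78 above the bench, 16.9 before the seat; axes as the tester's. Each post has a round upright nose, 8 thick, centred 17 to either side (y) of this point, backed on its -x side by a block 12 wide and 14 long; the free gap between the posts is 26 wide, open above and towards the robot (-x).
- die: Bystander: steel die ring, 36 across, 16 high, lying on the tray near its back left corner. Origin: centre of its underside.
- mortar: Bystander: white porcelain mortar, 92 across, 58 high. Origin: centre of its underside.
- pestle: Bystander: white porcelain pestle lying on the bench, 130 long, 28 thick. Origin: centre of its length.
- amber: Bystander: brown glass bottle, 58 across, 115 high. Origin: centre of its underside.
- beaker: Bystander: glass beaker, 72 across, 95 high. Origin: centre of its underside.
- jar: Bystander: small white plastic jar, 48 across, 62 high. Origin: centre of its underside.
- jarlid: Bystander: white plastic jar lid, 52 across, 14 high. Origin: centre of its underside.
There are look-alikes about, which are no part of the job. Several things have the shape of the spatula; the one meant has the colours described above.

How it is judged:
On the way, in this order (a step that is already met when the one before it is completed fails the run):
1. the compact is lifted clear of the tray, lying level on the spatula alone (height (world z) of compact above 0.035 m and contact force between compact and spatula above 0.05 N and contact force between compact and tray below 0.01 N and angle between compact's own z axis and vertical below 0.2 rad), for 0.3 s.
2. the blade lies on the test bed with the compact still on it, beyond the posts (contact force between spatula and tester above 0.2 N and contact force between compact and spatula above 0.02 N and horizontal distance between compact and seat below 0.02 m and x of compact in the frame of tester above -0.078 m), for 0.1 s.
3. the spatula is drawn out and the compact lies flat on the bed, home against the posts (horizontal distance between compact and seat below 0.0025 m and angle between compact's own z axis and vertical below 0.06 rad and contact force between compact and tester above 0.03 N and contact force between compact and spatula below 0.01 N), for 0.2 s.
At the end, for the whole second after the job is handed in: The compact lies flat (within 0.06 rad) and still on the tester's bed, clear of the spatula, its centre within 2.5 mm of the seat in plan (home against both posts); the spatula lies level and still on its rest, its origin within 30 mm of the rest's in plan (all of step 3 and linear speed of compact below 0.01 m/s and horizontal distance between spatula and rest below 0.03 m and z of spatula in the frame of rest above 0.06 m and angle between spatula's own z axis and vertical below 0.1 rad and linear speed of spatula below 0.02 m/s and contact force between spatula and rest above 0.2 N); the robot touches nothing.
It fails at once if the compact is tipped by more than 0.25 rad while it is off the tray, or by more than 0.5 rad at all (angle between compact's own z axis and vertical above 0.5 rad or (angle between compact's own z axis and vertical above 0.25 rad and height (world z) of compact above 0.03 m)).
It fails at once if the gripper or arm touches the compact (contact force between compact and the fingers above 0.2 N or contact force between compact and the arm above 0.2 N).
It fails at once if the compact is squeezed or struck with more than 8 N (contact force between compact and anything else above 8 N).
It fails at once if the spatula presses on the tester with more than 8 N or on the tray with more than 15 N (contact force between spatula and tester above 8 N or contact force between spatula and tray above 15 N).
It fails at once if a bystander is moved by more than 25 mm (distance of any of die, mortar, pestle, amber, beaker, jar, jarlid from where it was at the start of the episode above 0.025 m).
It also fails if it takes over 72 s, if anything falls off the work surface, if the arm or the gripper's body presses on something with over 40 N, if the wrist force passes 120 N, or if a joint passes its speed limit or range.

### The arm

A 7-joint arm with a two-finger parallel gripper is mounted at the origin on the work surface. World frame = base frame: x ahead of the robot, y to its left, z up, the work surface at z = 0. Lengths are in m, angles in rad, forces in N, time in s.
With the tool pointing down it reaches from about 0.35 to 0.9 m from the base axis. Payload 7.2 kg.
Tool frame: the origin (TCP) lies at the very end of the fingers, on their centre line; the grasp point (between the pads) lies manip.tcp_to_grasp behind it (manip.tcp_to_grasp is the distance from the TCP to the grasp point, in m); z points along the fingers, y is the line along which they close (so a half turn about z gives the same grasp; the last joint's range is limited). The gripper opens to 85 mm and grips with 20 to 120 N. Pads are 22 mm wide; open, the fingers measure 114 mm over their backs; the gripper's body (76 mm by 85 mm) begins 54 mm behind the grasp point. The pads swing forward as they close: fully open they stand 13 mm farther back than shut.
Start: joints at [-1.242, 0.411, -0.013, 1.596, 0.006, 1.134, -0.082], TCP at [0.242, 0.576, 0.231] pointing down, gripper open.
Joint ranges: [-2.95, 2.95], [-0.29, 1.99], [-1.47, 1.44], [0.14, 2.54], [-1.03, 4.17], [0.13, 1.85], [-2.86, 2.86]. Speed limits (rad/s): [2.39, 2.39, 3.01, 3.01, 3.14, 3.14, 3.14].

### API

Orientations are given as a unit quaternion [x, y, z, w].
In Python, from cell import manip, camera, job, finder gives the robot as it stands. Calls block until the motion is done:
- manip.move_to(position, orientation): joint-space move of the TCP to a pose.
- manip.move_linear(position, orientation=None, max_speed=0.15, threshold=None): straight line of the TCP; orientation=None keeps the orientation; max_speed is the mean speed in m/s. With threshold (N) it stops when the force on the tool has changed by that much, and returns True; else False.
- manip.move_j(angles): joint-space move.
- manip.let_go() and manip.grasp(): open the fingers fully, or close them until they stop; the grip force is fixed at half the most.
- manip.hold(seconds).
- manip.solve_ik(position, orientation): joint angles nearest the present ones, or None.
- camera(name): name is "scene" or "top" or "wrist"; returns a dict with "image" (384x512x3 uint8, red, green, blue), "depth" (384x512 float32, m along the optical axis (not along the pixel's ray), 0 where there is no reading), "fov_y" (degrees; the focal length in pixels is half the picture's height over the tangent of half this angle, whatever the lens; pixels are square), "cx", "cy" (the principal point, pixels), "camera_from_world" (4x4, takes a point from world to camera coordinates). Camera axes: x right, y up, looking along -z (the intrinsics and any distortion apply to the point x, -y, -z); pixel columns grow to the right and rows downward; lengths in m; the calibration is good to about 2 mm. A picture is of the moment at which its call begins.
A pose or a line that the arm cannot do raises manip.IKError and nothing moves.
- job.close_job(): hands the job in, once; it reports no verdict.
Trained networks look in the newest picture that a camera, given by its name, has taken for a name from the list of things; names that differ only in an ending like _2 or _b are one class to them, and where a whole thing is asked for, a point or a joint stands for the part that bears it (a point fixed in the world has none). Each returns a list of dicts, best first, with "confidence" (0 to 1); they miss things now and then, are a little off and sometimes report something else, mostly with a low value. They report only what shows in the picture. A call takes as long as a camera call. They do not tell look-alikes from the thing itself.
- finder.trace(camera, label): "region" (384x512 bool, what is visible of it) and "centre" ([column, row] in pixels, amid what is visible of it).
Readings, each from a call of its own:
- manip.get_time(): time.
- manip.get_q(): joint angles.
- manip.get_dq(): joint speeds.
- manip.get_tau(): joint torques, N m.
- manip.get_position(): TCP position.
- manip.get_eef_rot(): TCP orientation.
- manip.get_force(): force on the tool from outside, world axes, zero at the start.
- manip.get_wrist_torque(): the same for the moment, N m.
- manip.get_width(): opening from 0.0 (shut) to 1.0 (fully open).
Only numpy, scipy, OpenCV 4.12 (cv2) and the standard library are available. Lean on these libraries where they do the work, as an engineer would, in place of code of your own. Each camera call takes 0.05 s, during which the arm holds its last target. There are 200 camera calls.

## Working session

There is one attempt and no reset: what is moved stays moved. The work goes in short steps, each a Python script; the robot and the scene stay as the last script left them, time stands still between calls to the robot, and variables do not carry over. Pictures are saved under pics/ and viewed, on a budget of 10 in all, crops included, one or two more only if the job needs it, and the job is handed in when it is done.

```bash
ls; mkdir -p pics; cat > h.py <<'E'
import numpy as np, cv2
from cell import manip, camera, job, finder
def snap(n): return camera(n)
def cloud(c):
    d=c["depth"]; H,W=d.shape; f=H/2/np.tan(np.radians(c["fov_y"])/2)
    v,u=np.mgrid[:H,:W]
    P=np.stack([(u-c["cx"])/f*d,-(v-c["cy"])/f*d,-d,np.ones_like(d)],-1)
    return (P@np.linalg.inv(c["camera_from_world"]).T)[...,:3]
def proj(c,p):
    f=192/np.tan(np.radians(c["fov_y"])/2); q=c["camera_from_world"]@np.r_[p,1]
    return np.array([c["cx"]+f*q[0]/-q[2], c["cy"]-f*q[1]/-q[2]])
E
python3 - <<'E'
from h import *
ims=[]
for n in ["scene","top"]:
    c=snap(n); ims.append(c["image"]); print(n,c["fov_y"],c["cx"],c["cy"],[k for k in c], np.linalg.inv(c["camera_from_world"])[:3].round(3).tolist())
    np.save(f"/tmp/{n}.npy",c,allow_pickle=True)
    P=cloud(c)
    for l in ["compact","tray","spatula","rest","tester","die","mortar","pestle","amber","beaker","jar","jarlid","jaw","seat"]:
        try: r=finder.trace(n,l)
        except Exception as e: print(l,e); continue
        for o in r[:4]:
            m=o["region"]&(c["depth"]>0)
            if m.sum()==0: continue
            q=P[m]; print(n,l,round(o["confidence"],2),np.round(o["centre"]).astype(int),m.sum(),np.median(q,0).round(3),q.min(0).round(3),q.max(0).round(3))
    cv2.imwrite(f"pics/{n}.png",cv2.resize(c["image"][...,::-1],(800,600),interpolation=cv2.INTER_CUBIC))
print(manip.get_time(),manip.tcp_to_grasp,manip.get_eef_rot())
E
```

```text
pics
scene 50.20298810759643 254.22672887379528 191.8726522385516 ['image', 'depth', 'fov_y', 'cx', 'cy', 'camera_from_world'] [[-0.727, -0.488, 0.483, 1.13], [0.687, -0.534, 0.493, 0.617], [0.017, 0.69, 0.724, 0.97]]
scene tray 0.78 [344 258] 3451 [0.465 0.318 0.009] [ 0.36   0.214 -0.002] [0.566 0.422 0.027]
scene tray 0.23 [311 196] 195 [0.377 0.103 0.016] [ 0.332  0.066 -0.003] [0.399 0.126 0.022]
scene spatula 0.62 [201 140] 185 [ 0.508 -0.302  0.067] [ 0.42  -0.321  0.02 ] [ 0.618 -0.28   0.082]
scene spatula 0.49 [220 107] 90 [ 0.269 -0.467  0.015] [ 0.219 -0.515 -0.001] [ 0.347 -0.437  0.022]
scene spatula 0.32 [336 263] 140 [0.512 0.32  0.017] [0.493 0.3   0.01 ] [0.529 0.339 0.021]
scene rest 0.79 [208 147] 501 [ 0.464 -0.302  0.011] [ 0.365 -0.374 -0.002] [ 0.537 -0.266  0.075]
scene tester 0.72 [224 227] 6663 [0.709 0.052 0.081] [ 0.437 -0.144 -0.002] [0.817 0.14  0.123]
scene die 0.68 [348 280] 154 [0.536 0.377 0.023] [0.516 0.361 0.004] [0.551 0.395 0.029]
scene mortar 0.69 [142 138] 463 [ 0.631 -0.481  0.045] [ 0.589 -0.51   0.002] [ 0.679 -0.418  0.064]
scene mortar 0
[... 2225 characters left out ...]
 484 [0.643 0.479 0.05 ] [ 0.603  0.432 -0.004] [0.695 0.53  0.102]
top pestle 0.58 [327 126] 201 [ 0.756 -0.248  0.022] [ 0.744 -0.308  0.008] [ 0.77  -0.186  0.034]
top amber 0.51 [185 128] 260 [0.731 0.233 0.081] [0.713 0.212 0.01 ] [0.766 0.263 0.12 ]
top beaker 0.85 [119 158] 477 [0.643 0.48  0.051] [ 0.603  0.432 -0.006] [0.695 0.537 0.102]
top jarlid 0.6 [226 233] 186 [0.375 0.099 0.013] [ 0.351  0.074 -0.006] [0.4   0.123 0.021]
top jaw 0.29 [341 207] 468 [ 0.477 -0.301  0.008] [ 0.423 -0.352 -0.006] [ 0.527 -0.269  0.079]
top seat 0.8 [246 154] 5589 [0.65  0.022 0.054] [ 0.459 -0.094 -0.01 ] [0.849 0.146 0.125]
1.5 0.0187 [1.97098545e-01 9.80383681e-01 2.98558402e-05 6.93003615e-06]
```

View pics/top.png

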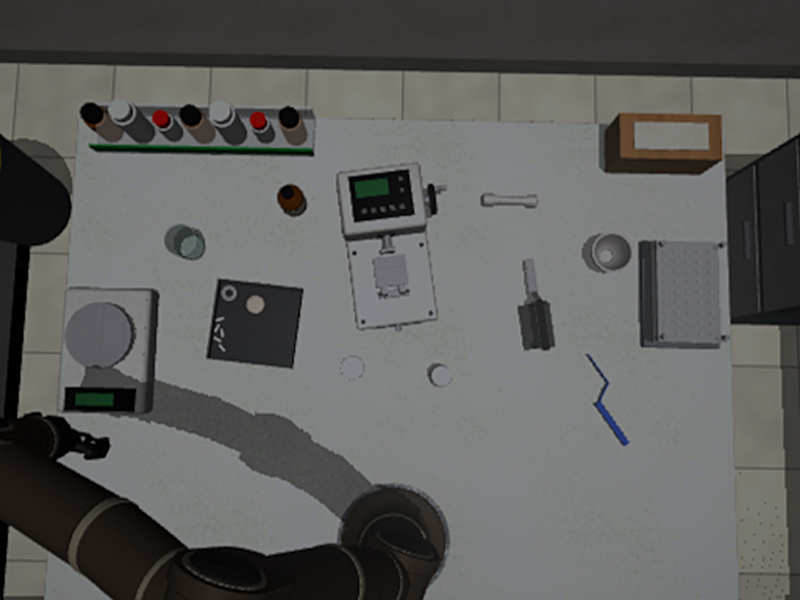

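View pics/scene.png

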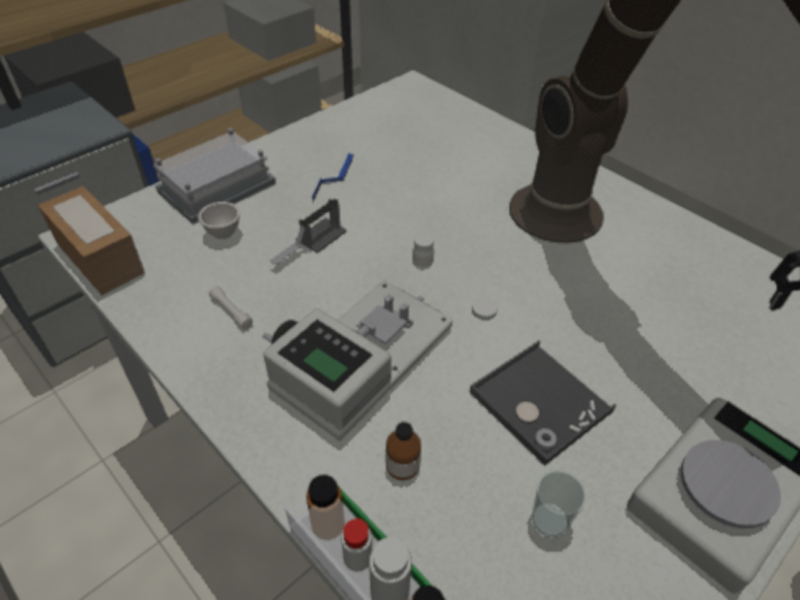

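The top view shows the spatula on its rest at about (530,300), the tray at (255,322) with the compact at (255,304), the tester at (390,245), and a blue look-alike at (610,400). The scene view agrees. Next I'll take wrist views.

```bash
cat >> h.py <<'E'
def Q(th,fl=0):  # tool down, tool x along yaw th (+pi if fl)
    a=(th+np.pi*fl)/2; return np.array([np.cos(a),np.sin(a),0,0])
E
python3 - <<'E'
from h import *
for fl in (0,1):
    for p,t in [((.46,.32,.30),-.12),((.53,.01,.3),.1),((.48,-.3,.3),.1),((.35,.33,.04),-.12),((.45,0,.1),.1)]:
        q=manip.solve_ik(p,Q(t,fl)); print(fl,p,None if q is None else np.round(q,2))
ims=[]
for i,(p,t) in enumerate([((.44,.32,.27),-.12),((.55,.01,.30),.1),((.50,-.3,.30),.1)]):
    manip.move_to(p,Q(t,1)); c=snap("wrist"); np.save(f"/tmp/w{i}.npy",c,allow_pickle=True)
    ims.append(c["image"]); print(manip.get_time(),manip.get_position(),np.linalg.inv(c["camera_from_world"])[:3].round(3).tolist(),c["fov_y"])
    P=cloud(c)
    for l in [["compact","tray","die"],["tester","jaw","seat"],["spatula","rest"]][i]:
        for o in finder.trace("wrist",l)[:2]:
            np.save(f"/tmp/w{i}_{l}.npy",o["region"])
            q=P[o["region"]&(c["depth"]>0)]; print(l,round(o["confidence"],2),np.round(o["centre"]).astype(int),len(q),np.median(q,0).round(4),q.min(0).round(3),q.max(0).round(3))
            break
cv2.imwrite("pics/w.png",np.vstack([np.hstack([ims[0],ims[1]]),np.hstack([ims[2],ims[2]*0])])[:,:,::-1][::1,::1][:768,:1024])
im=cv2.imread("pics/w.png"); cv2.imwrite("pics/w.png",cv2.resize(im,(800,600),interpolation=cv2.INTER_AREA))
E
```

```text
0 (0.46, 0.32, 0.3) [-1.19  0.27  0.63  1.69 -0.17  1.23 -2.21]
0 (0.53, 0.01, 0.3) [-0.76  0.23  0.79  1.77 -0.17  1.22 -1.4 ]
0 (0.48, -0.3, 0.3) [-0.37  0.45  1.2   1.7  -0.43  1.3  -0.56]
0 (0.35, 0.33, 0.04) [-1.28  0.49  0.53  2.14 -0.43  0.62 -2.13]
0 (0.45, 0, 0.1) [-0.77  0.38  0.82  2.18 -0.41  0.74 -1.14]
1 (0.46, 0.32, 0.3) [-0.74  0.25  0.06  1.66 -0.01  1.23  0.77]
1 (0.53, 0.01, 0.3) [-0.48  0.2   0.44  1.75 -0.09  1.21  1.65]
1 (0.48, -0.3, 0.3) [-0.42  0.53  1.33  1.7  -0.52  1.34  2.67]
1 (0.35, 0.33, 0.04) [-0.85  0.44 -0.01  2.11  0.01  0.59  0.59]
1 (0.45, 0, 0.1) [-0.41  0.3   0.36  2.16 -0.16  0.7   1.73]
2.7917 [0.43910988 0.3214559  0.26976906] [[0.118, -0.955, -0.271, 0.37], [0.993, 0.113, 0.033, 0.33], [-0.0, -0.273, 0.962, 0.412]] 64.36907224652055
compact 0.6 [259 211] 653 [0.5074 0.3193 0.0148] [0.489 0.299 0.004] [0.53  0.339 0.018]
tray 0.82 [250 177] 17693 [0.4558 0.3148 0.0057] [ 0.369  0.216 -0.002] [0.564 0.421 0.022]
die 0.96 [300 225] 478 [0.5308 0.3764 0.021 ] [0.515 0.359 0.008] [0.55  0.393 0.024]
4.2417 [0.54989559 0.01192893 0.29976836] [[-0.102, -0.957, -0.272, 0.481], [0.995, -0.098, -0.028, 0.005], [-0.0, -0.273, 0.962, 0.442]] 64.36907224652055
tester 0.88 [257 221] 32595 [0.6335 0.0208 0.0541] [ 0.454 -0.1   -0.003] [0.861 0.169 0.376]
jaw 0.64 [256 222] 32639 [0.6338 0.0211 0.0541] [ 0.457 -0.101 -0.003] [0.859 0.177 0.376]
seat 0.97 [252 224] 32283 [0.6334 0.0209 0.0542] [ 0.456 -0.1   -0.003] [0.837 0.15  0.373]
5.6417 [ 0.50107189 -0.29805277  0.29983784] [[-0.103, -0.957, -0.272, 0.432], [0.995, -0.099, -0.028, -0.305], [0.0, -0.274, 0.962, 0.442]] 64.36907224652055
spatula 0.71 [247 171] 1819 [ 0.5062 -0.3059  0.0725] [ 0.417 -0.324 -0.001] [ 0.628 -0.281  0.076]
rest 0.56 [252 137] 2849 [ 0.4732 -0.3033  0.0076] [ 0.42  -0.35  -0.002] [ 0.542 -0.27   0.075]
```

View pics/w.png

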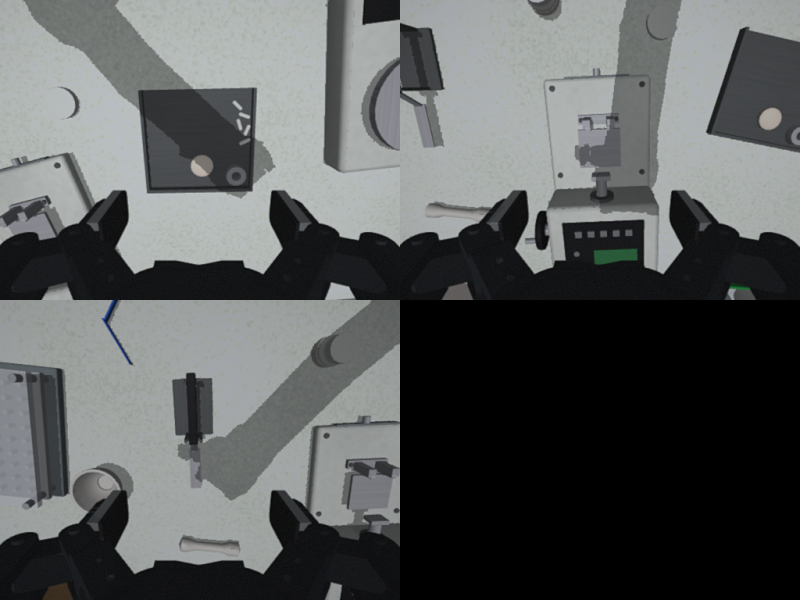

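The wrist views show the tray with the compact at (202,165), the tester with its posts at (600,122) in its panel, and the spatula on its rest at (193,405). Next I'll fit the poses from depth.

```bash
python3 - <<'E'
from h import *
L=lambda n: np.load(f"/tmp/{n}.npy",allow_pickle=True).item()
w0,w1,w2,tp,sc=L("w0"),L("w1"),L("w2"),L("top"),L("scene")
def rect(p,s=1):
    (c,(a,b),an)=cv2.minAreaRect((p[:,:2]*1000).astype(np.float32)); return np.round(c,1),round(a,1),round(b,1),round(an,2)
for n,c in [("w0",w0),("top",tp),("scene",sc)]:
    P=cloud(c); ok=c["depth"]>0
    m=ok&(P[...,0]>.34)&(P[...,0]<.59)&(P[...,1]>.19)&(P[...,1]<.45)&(P[...,2]<.035)&(c["image"].max(2)<(95 if n!='w0' else 80))
    m=cv2.morphologyEx(m.astype(np.uint8),cv2.MORPH_OPEN,np.ones((3,3)))
    k,lab,st,_=cv2.connectedComponentsWithStats(m); i=1+st[1:,4].argmax(); p=P[lab==i]; print(n,"tray",rect(p),np.percentile(p[:,2],[5,50,95]).round(4))
    # compact : bright, in tray
    m=ok&(np.hypot(P[...,0]-.509,P[...,1]-.318)<.035)
    im=c["image"].astype(int).min(2); t=(im[m].max()+im[m].min())/2; mm=m&(im>t*0.9); q=P[mm]
    (ce,r)=cv2.minEnclosingCircle((q[:,:2]*1000).astype(np.float32)); print(n,"compact",np.round(ce,1),round(r,1),q.mean(0).round(4),mm.sum(),np.percentile(q[:,2],[10,50,90]).round(4))
for n,c in [("w1",w1),("w2",w2),("top",tp),("scene",sc)]:
    P=cloud(c); ok=(c["depth"]>0)&(np.abs(P[...,1]-.01)<.15)&(P[...,0]>.42)&(P[...,0]<.85)
    b=ok&(abs(P[...,2]-.03)<.006)&(P[...,0]<.66); 
    if b.sum()>50: print(n,"base top",rect(P[b]),b.sum(),np.median(P[b][:,2]))
    s=ok&(np.hypot(P[...,0]-.57,P[...,1]-.01)<.06)&(abs(P[...,2]-.077)<.006)&(P[...,0]<.58)
    k,lab,st,_=cv2.connectedComponentsWithStats(s.astype(np.uint8))
    for i in range(1,k):
        if st[i,4]>5: print(n," post",rect(P[lab==i]),st[i,4],P[lab==i].mean(0).round(4))
    hh=P[ok&(np.hypot(P[...,0]-.60,P[...,1]-.01)<.03)][:,2]; print(n,"z hist",[(round(k*.002,3),int(v)) for k,v in enumerate(np.histogram(hh,bins=np.arange(0,.1,.002))[0]) if v>10])
for n,c in [("w2",w2),("top",tp),("scene",sc)]:
    P=cloud(c); ok=(c["depth"]>0)&(np.abs(P[...,1]+.3)<.06)&(P[...,0]>.38)&(P[...,0]<.66)
    h=ok&(P[...,2]>.066)&(P[...,2]<.09); print(n,"handle",rect(P[h]),h.sum(),np.median(P[h][:,2]))
    b=ok&(abs(P[...,2]-.024)<.006)&(P[...,0]>.54)
    if b.sum()>5: print(n,"blade",rect(P[b]),b.sum(),np.median(P[b][:,2]))
    b=ok&(abs(P[...,2]-.008)<.005)&(c["image"].max(2)<90)
    if b.sum()>5: print(n,"restbase",rect(P[b]),b.sum())
E
```

```text
w0 tray (array([466.1, 318.1]), 189.3, 178.9, 84.51) [0.0043 0.0057 0.0192]
w0 compact [511.2 319.4] 21.6 [0.5086 0.3183 0.0145] 601 [0.0128 0.0149 0.0162]
top tray (array([467.1, 319. ]), 194.8, 180.6, 84.23) [-0.0005  0.0056  0.0183]
top compact [509.2 317.9] 19.8 [0.5088 0.3177 0.0138] 105 [0.0076 0.0142 0.0187]
scene tray (array([466.9, 319.5]), 190.0, 184.6, 84.03) [0.0049 0.0087 0.0223]
scene compact [509.  316.9] 22.4 [0.5107 0.3202 0.0166] 152 [0.0137 0.0172 0.0195]
w1 base top (array([563. ,  14.4]), 211.9, 179.5, 8.59) 14051 0.02945937046203556
w1  post (array([544.3,  -7.7]), 17.4, 12.0, 7.66) 142 [ 0.5432 -0.0073  0.0773]
w1  post (array([538.8,  29.6]), 18.0, 10.9, 6.56) 140 [0.5377 0.0293 0.0772]
w1 z hist [(0.028, 27), (0.052, 154), (0.054, 1048), (0.056, 72), (0.074, 11), (0.076, 11), (0.078, 15), (0.082, 12), (0.084, 12), (0.086, 23), (0.088, 71)]
w2 base top (array([562.8,  12.7]), 211.5, 177.9, 8.83) 9944 0.029194487538112296
w2  post (array([544.2,  -8.3]), 18.1, 13.9, 5.3) 168 [ 0.5427 -0.0092  0.0763]
w2  post (array([538.4,  29.6]), 17.2, 13.8, 8.73) 168 [0.537
[... 871 characters left out ...]
.054, 18), (0.056, 63), (0.058, 46)]
w2 handle (array([ 471.3, -310.7]), 109.8, 29.2, 7.59) 1161 0.07323686318318151
w2 blade (array([ 583.1, -295.4]), 78.1, 20.0, 7.82) 683 0.023564304786853507
w2 restbase (array([ 473. , -310.8]), 98.6, 69.0, 7.67) 2529
top handle (array([ 472.6, -311.4]), 109.9, 28.2, 7.5) 155 0.07305513075136805
top blade (array([ 584.2, -295.3]), 77.4, 21.0, 7.81) 123 0.02298291742420555
top restbase (array([ 519.7, -302.7]), 192.5, 71.2, 8.92) 362
scene handle (array([ 471.2, -309.8]), 112.8, 34.8, 6.67) 148 0.07426511635342775
scene blade (array([ 581.3, -294.6]), 78.0, 21.3, 6.93) 98 0.025913548838936873
scene restbase (array([ 474. , -305.6]), 100.1, 66.9, 7.06) 271
```

```bash
cat >> h.py <<'E'
from scipy.spatial.transform import Rotation as R
TY=np.radians(-5.6); TC=np.array([.4665,.3185]); CP=np.array([.509,.318])
EY=np.radians(8.5); SEAT=np.array([.5631,.0143])
SY=np.radians(7.6); SP=np.array([.4712,-.3105,.067])
G=np.array([.023,0,-.0197])   # TCP in spatula frame
F=R.from_matrix(np.diag([1.,-1,-1]))
def sp(p,yaw,pitch=0):  # TCP pose for spatula origin p, pitch>0 nose down
    r=R.from_euler("ZY",[yaw,pitch]); return np.asarray(p)+r.apply(G),(r*F).as_quat()
def tip(p,yaw,pitch=0): # TCP pose for blade tip underside at p
    r=R.from_euler("ZY",[yaw,pitch]); return sp(np.asarray(p)-r.apply([.152,0,-.045]),yaw,pitch)
def st(s=""): print(s,round(manip.get_time(),2),np.round(manip.get_position(),4),np.round(manip.get_force(),2),np.round(manip.get_wrist_torque(),3),round(manip.get_width(),3))
E
python3 - <<'E'
from h import *
w1=np.load("/tmp/w1.npy",allow_pickle=True).item(); P=cloud(w1)
m=(w1["depth"]>0)&(abs(P[...,2]-.054)<.003)&(abs(P[...,0]-.58)<.07)&(abs(P[...,1]-.015)<.06)
b=(P[m][:,:2]-SEAT)@np.array([[np.cos(EY),-np.sin(EY)],[np.sin(EY),np.cos(EY)]]); print("bed",np.percentile(b,[1,50,99],axis=0))
def u2(p,dz): return p[0]+[0,0,dz],p[1]
g=sp(SP,SY); manip.move_to(*u2(g,.10)); st("above"); manip.move_linear(g[0],g[1],max_speed=.12); st("at")
manip.grasp(); st("grasped"); manip.move_linear(g[0]+[0,0,.1],g[1],max_speed=.12); manip.hold(.2); st("lift"); print(R.from_quat(manip.get_eef_rot()).as_matrix().round(4).tolist(), (R.from_quat(g[1])).as_matrix().round(4).tolist())
c=snap("wrist"); np.save("/tmp/g.npy",c,allow_pickle=True); cv2.imwrite("pics/g.png",c["image"][...,::-1])
E
```

```text
bed [[-0.01174442 -0.03414153]
 [ 0.02000378  0.0002183 ]
 [ 0.05374159  0.03440376]]
above 8.02 [ 0.4941 -0.3074  0.1474] [0.15 0.4  0.21] [ 0.009 -0.026 -0.037] 1.001
at 9.0 [ 0.4943 -0.3079  0.0479] [ 0.4  -0.01 -0.02] [0.001 0.046 0.038] 0.995
grasped 9.65 [ 0.4941 -0.3075  0.0475] [-0.5   1.9   3.52] [0.21  0.098 0.014] 0.152
lift 10.83 [ 0.4936 -0.3073  0.1466] [ 0.69  0.57 -0.73] [ 0.003 -0.015 -0.019] 0.152
[[0.9912, 0.1321, -0.0012], [0.1321, -0.9912, 0.0003], [-0.0011, -0.0005, -1.0]] [[0.9912, 0.1323, 0.0], [0.1323, -0.9912, 0.0], [0.0, 0.0, -1.0]]
```

View pics/g.png

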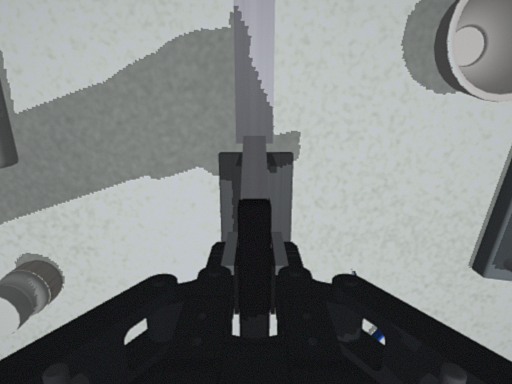

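The wrist view shows the spatula gripped straight: handle at column 255, blade at columns 236–274, its tip out of frame at the top. Next I'll go to the tray and find its floor by touch.

```bash
cat >> h.py <<'E'
def W(x,y,z=0.): # tray frame -> world
    c,s=np.cos(TY),np.sin(TY); return np.array([TC[0]+c*x-s*y,TC[1]+s*x+c*y,z])
E
python3 - <<'E'
from h import *
c=np.load("/tmp/g.npy",allow_pickle=True).item(); P=cloud(c)
print("handle z",np.median(P[210:228,250:262,2]),"blade z",np.median(P[20:120,250:262,2]),"blade mid",P[60,[238,255,272]].round(4).tolist())
d=R.from_euler("Z",-TY).apply(np.r_[CP-TC,0]); y=d[1]; print("compact in tray",d)
PI=np.radians(4)
a=tip(W(-8,y,0)*[1,1,0]+0,TY) if 0 else None
p0=tip(W(-.008,y,.25),TY,0)
b=tip(W(-.008,y,.020),TY,PI)
for q in (p0,b): assert manip.solve_ik(*q) is not None
manip.move_to(*p0); st("over"); manip.move_linear(*b,max_speed=.15); manip.hold(.2); st("low")
e=tip(W(-.008,y,-.001),TY,PI)
print(manip.move_linear(*e,max_speed=.015,threshold=1.2)); st("touch"); manip.hold(.2); st()
G_,=[G]; r=R.from_quat(manip.get_eef_rot())*F; print("yaw pitch",np.degrees(r.as_euler("ZYX")), "tip z by kin",(manip.get_position()+r.apply(np.array([.152,0,-.045])-G)).round(4), "target",W(-.008,y,.006).round(4))
E
```

```text
handle z 0.1724410891425679 blade z 0.12234825862004169 blade mid [[0.584, -0.2864, 0.1216], [0.5849, -0.295, 0.1231], [0.5862, -0.3034, 0.1219]]
compact in tray [0.04234596 0.00364966 0.        ]
over 13.28 [0.3311 0.3349 0.2753] [ 0.09  0.62 -0.95] [0.038 0.023 0.032] 0.15
low 15.11 [0.3326 0.3357 0.0547] [ 0.27 -0.09  0.26] [ 0.008 -0.073  0.004] 0.155
True
touch 16.06 [0.3325 0.3352 0.039 ] [0.18 0.73 1.31] [ 0.052 -0.351 -0.003] 0.152
 16.26 [0.3325 0.3351 0.0392] [ 0.62  0.7  -0.21] [ 0.111 -0.459  0.068] 0.155
yaw pitch [-5.58898968  3.99858682 -0.04545307] tip z by kin [0.4588 0.3227 0.0049] target [0.4589 0.3229 0.006 ]
```

```bash
cat > sl.py <<'E'
from h import *
import sys
y=.00365; PI=np.radians(4); z0=.0049
def pose(x,dz=0): return tip(W(x,y,z0+dz),TY,PI)
E
python3 - <<'E'
from sl import *
for x,v,t in [(.030,.05,3),(.048,.03,2.5),(.064,.025,2.5),(.080,.025,2.5)]:
    h=manip.move_linear(*pose(x),max_speed=v,threshold=t); st((x,h))
    if h: break
c=snap("top"); c2=snap("wrist"); np.save("/tmp/s.npy",c2,allow_pickle=True)
a=cv2.resize(c["image"][160:230,110:210],(700,490))  
cv2.imwrite("pics/s.png",c2["image"][...,::-1]); cv2.imwrite("pics/st.png",a[...,::-1])
E
```

```text
(0.03, True) 16.51 [0.3338 0.3348 0.0389] [0.92 0.16 2.19] [ 0.048 -0.634  0.06 ] 0.153
```

View pics/s.png

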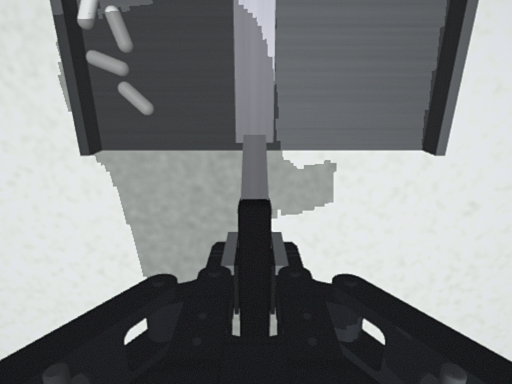

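The wrist view shows the blade (column 255) on the tray and clear of the capsules at (90–150, 10–100). The slide stopped because the tip was pressing slightly too hard, so I'll raise it by about 0.5 mm and go on.

```bash
sed -i 's/z0=.0049/z0=.0054/' sl.py
python3 - <<'E'
from sl import *
manip.move_linear(*pose(-.006),max_speed=.02); manip.hold(.15); st("raised")
for x,v,t in [(.030,.05,3),(.048,.03,3),(.064,.025,3),(.080,.025,3)]:
    h=manip.move_linear(*pose(x),max_speed=v,threshold=t); st((x,h))
    if h: break
c=snap("top"); c2=snap("scene"); np.save("/tmp/s.npy",c2,allow_pickle=True)
a=cv2.resize(c["image"][170:230,115:205],(600,400)); b=cv2.resize(c2["image"][220:310,280:415],(600,400))
cv2.imwrite("pics/s2.png",cv2.resize(np.vstack([a,b])[...,::-1],(450,600)))
E
```

```text
raised 17.01 [0.3343 0.335  0.0395] [-0.36  0.1   0.36] [-0.029 -0.218 -0.089] 0.152
(0.03, False) 17.88 [0.3705 0.3314 0.0396] [0.31 0.05 0.47] [-0.057 -0.363 -0.045] 0.154
(0.048, False) 18.62 [0.3886 0.3297 0.0396] [0.61 0.07 0.54] [-0.084 -0.349  0.006] 0.152
(0.064, False) 19.42 [0.4046 0.3281 0.0396] [ 0.98  0.04 -0.6 ] [-0.081 -0.37   0.069] 0.153
(0.08, False) 20.21 [0.4205 0.3265 0.0396] [-0.1  -0.1   0.41] [-0.02  -0.302 -0.045] 0.148
```

View pics/s2.png

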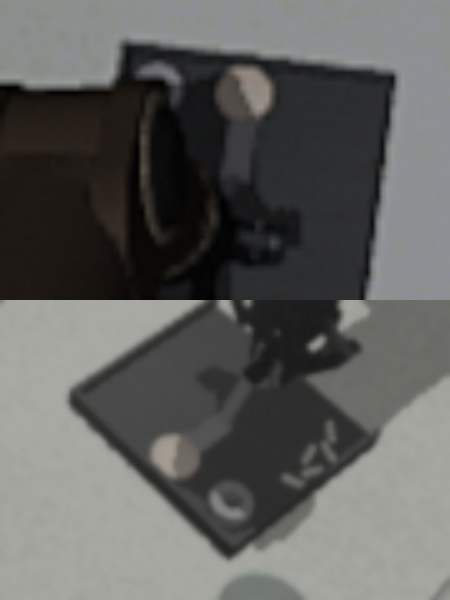

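The crops show the compact lying on the blade against the back rim, at (245,93) in the top crop and (175,455) in the scene crop. Next I'll level the blade, back off a little and lift.

```bash
python3 - <<'E'
from sl import *
manip.move_linear(*tip(W(.079,y,z0+.0012),TY,np.radians(1.5)),max_speed=.01); st("lev1")
manip.move_linear(*tip(W(.076,y,z0+.0025),TY,0),max_speed=.01); st("lev2")
manip.move_linear(*tip(W(.074,y,z0+.010),TY,0),max_speed=.02); st("up")
manip.move_linear(*tip(W(.074,y,.075),TY,0),max_speed=.06); st("up2")
c=snap("scene"); np.save("/tmp/s.npy",c,allow_pickle=True); P=cloud(c); o=finder.trace("scene","compact")
for k in o[:2]:
    q=P[k["region"]&(c["depth"]>0)]; print(k["confidence"],np.round(k["centre"]),q.mean(0),np.percentile(q[:,2],[10,50,90]))
print(manip.get_eef_rot(), "tip exp",W(.074,y,.075))
t=proj(c,W(.058,y,.08)); u,v=t.astype(int); print(u,v)
cv2.imwrite("pics/u.png",cv2.resize(c["image"][v-50:v+50,u-65:u+65],(650,500))[...,::-1])
E
```

```text
lev1 20.96 [0.4175 0.3271 0.0352] [-0.68 -0.4  -0.84] [ 0.016  0.023 -0.002] 0.15
lev2 21.53 [0.414  0.3274 0.0332] [ 0.42  0.11 -0.93] [ 0.028 -0.024  0.036] 0.153
up 22.07 [0.4121 0.3276 0.0408] [-0.13  1.02 -1.56] [0.031 0.022 0.028] 0.15
up2 23.22 [0.4119 0.3274 0.1   ] [-0.13 -0.24 -0.94] [-0.002  0.003 -0.005] 0.151
0.73 [337. 248.] [0.52437045 0.32069943 0.08681101] [0.08451479 0.0877212  0.08976665]
[ 9.98803281e-01 -4.89069438e-02 -1.92692973e-04  2.80387609e-04] tip exp [0.54050301 0.31491145 0.075     ]
336 251
```

View pics/u.png

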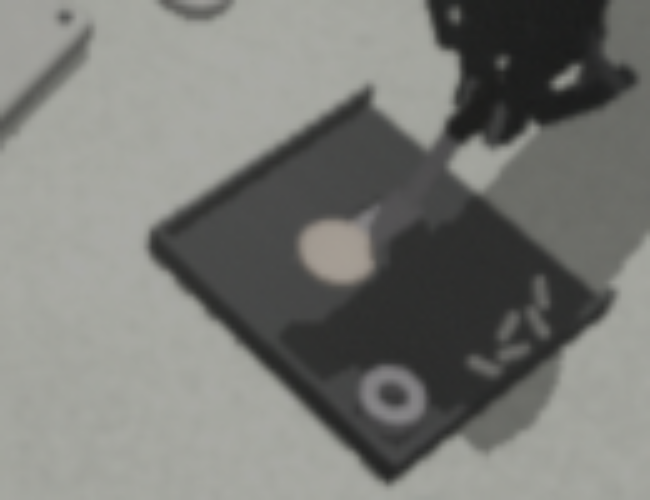

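The crop shows the compact level on the blade, at about (338,250). Next I'll carry it to above the tester.

```bash
cat >> h.py <<'E'
def S(x,y=0.,z=0.): # seat frame -> world
    c,s=np.cos(EY),np.sin(EY); return np.array([SEAT[0]+c*x-s*y,SEAT[1]+s*x+c*y,z])
def locate(cam):
    c=snap(cam); P=cloud(c)
    for k in finder.trace(cam,"compact")[:3]:
        q=P[k["region"]&(c["depth"]>0)]
        if len(q)<20 or len(q)>3000: continue
        m=np.r_[(q.min(0)+q.max(0))[:2]/2,np.median(q[:,2])]; d=R.from_euler("Z",-EY).apply(np.r_[q.mean(0)[:2]-SEAT,0])
        print(cam,round(k["confidence"],2),np.round(k["centre"]),len(q),q.mean(0).round(4),m.round(4),"seat frame mm",(d*1000).round(1))
    return c
E
python3 - <<'E'
from sl import *
manip.move_linear(*tip(W(.074,y,.135),TY,0),max_speed=.08)
manip.move_linear(*tip(S(.024,.0,.135),EY,0),max_speed=.09); manip.hold(.2); st("over")
p,q=tip(S(.024,0,.135),EY,0); print("err",manip.get_position()-p)
for n in ("top","scene","wrist"):
    c=locate(n); np.save(f"/tmp/o_{n}.npy",c,allow_pickle=True)
cv2.imwrite("pics/o.png",c["image"][...,::-1])
P=cloud(c); m=(c["depth"]>0)&(abs(P[...,2]-.137)<.006)
l=R.from_euler("Z",-EY).apply((P[m]-np.r_[SEAT,0])); 
for a in np.arange(-.06,.02,.01):
    k=abs(l[:,0]-a)<.004
    if k.sum()>5: print(round(a,3),k.sum(),np.percentile(l[k][:,1],[2,98]).round(4),np.median(l[k][:,2]).round(4))
E
```

```text
over 28.26 [ 0.4592 -0.0012  0.1603] [-0.23  0.71 -1.9 ] [-0.008  0.023 -0.006] 0.153
err [-1.15391102e-05  6.06199667e-05  6.76065079e-06]
top 0.56 [248. 170.] 63 [0.575  0.0129 0.1546] [0.5479 0.0146 0.1453] seat frame mm [11.6 -3.2  0. ]
scene 0.69 [248. 180.] 127 [0.5672 0.017  0.1428] [ 0.5205 -0.0353  0.1475] seat frame mm [4.5 2.1 0. ]
wrist 0.4 [509. 245.] 55 [ 0.4274 -0.2823  0.0033] [ 0.4293 -0.282   0.0031] seat frame mm [-178.  -273.3    0. ]
-0.05 582 [-0.0089  0.0103] 0.1365
-0.04 568 [-0.0093  0.0101] 0.1361
-0.03 654 [-0.0091  0.0101] 0.1362
-0.02 641 [-0.009   0.0103] 0.1362
-0.01 324 [-0.011   0.0154] 0.1369
0.0 44 [-0.0168  0.0211] 0.1427
0.01 30 [-0.0174  0.0218] 0.1427
```

View pics/o.png

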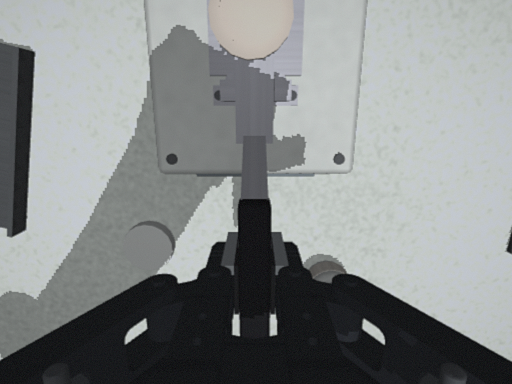

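The wrist view shows the compact at (252,15) beyond the posts at (218,96) and (292,96), with the blade centred between them. Next I'll lower it and feel for the bed.

```bash
cat > tb.py <<'E'
from h import *
Y=-.0005; PB=np.radians(.5)
def bp(x,z): return tip(S(x,Y,z),EY,PB)
E
python3 - <<'E'
from tb import *
manip.move_linear(*bp(.027,.110),max_speed=.04)
manip.move_linear(*bp(.027,.0635),max_speed=.04); manip.hold(.3); st("low")
h=manip.move_linear(*bp(.027,.040),max_speed=.012,threshold=1.3); st(h); manip.hold(.3); st()
r=R.from_quat(manip.get_eef_rot())*F; print(np.degrees(r.as_euler("ZYX")),"tip",(manip.get_position()+r.apply(np.array([.152,0,-.045])-G)).round(4))
locate("scene"); locate("top"); manip.hold(.1); st()
E
```

```text
low 30.93 [ 0.4626 -0.0012  0.09  ] [-0.57 -0.82 -0.99] [ 0.043  0.021 -0.026] 0.147
True 31.87 [ 0.4625 -0.0012  0.0808] [2.05 0.05 1.12] [ 0.08  -0.348  0.011] 0.156
 32.17 [ 0.4622 -0.0012  0.0809] [ 0.87 -0.05  1.57] [ 0.037 -0.436 -0.048] 0.153
[ 8.50607957  0.53815521 -0.00969557] tip [0.5896 0.0178 0.0544]
scene 0.37 [148. 198.] 241 [ 0.758  -0.2387  0.0227] [ 0.7541 -0.2454  0.0239] seat frame mm [ 155.4 -279.     0. ]
top 0.66 [146. 188.] 85 [0.5325 0.3772 0.0172] [0.5335 0.3763 0.0191] seat frame mm [ 23.4 363.5   0. ]
 32.47 [ 0.4621 -0.0012  0.0808] [ 0.8  -0.96  1.71] [-0.015 -0.488 -0.08 ] 0.156
```

```bash
python3 - <<'E'
from tb import *
for x,v in [(.017,.02),(.0,.025),(-.024,.025),(-.05,.04)]:
    h=manip.move_linear(*bp(x,.0546),max_speed=v,threshold=4); st((x,h))
    if h: break
c=snap("wrist"); np.save("/tmp/d.npy",c,allow_pickle=True); b=snap("top"); a=cv2.resize(b["image"][130:185,215:280],(512,433),interpolation=cv2.INTER_CUBIC)
s=snap("scene"); u,v=proj(s,S(0,0,.06)).astype(int); e=cv2.resize(s["image"][v-35:v+35,u-45:u+45],(512,398),interpolation=cv2.INTER_CUBIC)
cv2.imwrite("pics/d.png",cv2.resize(np.vstack([a,e])[...,::-1],(370,600)))
np.save("/tmp/ds.npy",s,allow_pickle=True)
E
```

```text
(0.017, False) 33.09 [ 0.452  -0.0027  0.0809] [-0.13 -0.7   1.81] [-0.008 -0.022 -0.018] 0.147
(0.0, False) 33.92 [ 0.4355 -0.0052  0.081 ] [-1.26 -0.81  1.41] [ 0.048 -0.011  0.035] 0.151
(-0.024, False) 35.03 [ 0.4123 -0.0087  0.0811] [-0.99 -0.94 -1.13] [-0.027 -0.017  0.016] 0.158
(-0.05, False) 35.83 [ 0.3867 -0.0125  0.0811] [ 0.59  0.2  -0.64] [-0.021  0.028 -0.028] 0.155
```

View pics/d.png

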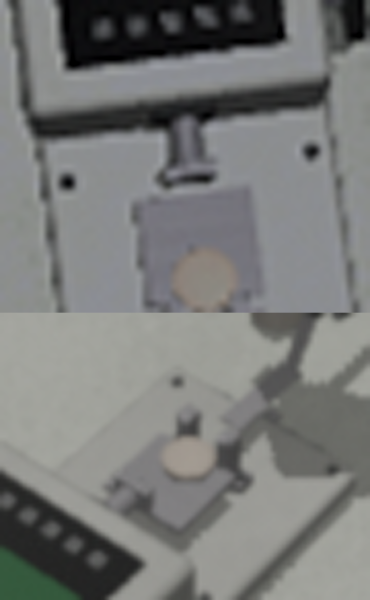

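The crops show the compact flat on the bed against the posts, at (204,280) in the top crop and (188,456) in the scene crop, with the spatula drawn out. Next I'll measure how well it is seated.

```bash
cat > chk.py <<'E'
from h import *
def chk(c,n):
    P=cloud(c); im=c["image"].astype(int); l=P-np.r_[SEAT,0]; l=l@R.from_euler("Z",EY).as_matrix()
    m=(c["depth"]>0)&(np.hypot(l[...,0],l[...,1])<.04)&(l[...,2]>.058)&(l[...,2]<.072)&(im[...,0]-im[...,2]>15)
    if m.sum()<20: print(n,"few",m.sum()); return
    q=l[m]; (ce,r)=cv2.minEnclosingCircle((q[:,:2]*1000).astype(np.float32))
    A=np.c_[q[:,:2],np.ones(len(q))]; g=np.linalg.lstsq(A,q[:,2],rcond=None)[0]
    print(n,m.sum(),"enc",np.round(ce,1),round(r,1),"mean",(q.mean(0)*1000).round(1),"slope",g[:2].round(3))
    s=(c["depth"]>0)&(abs(l[...,0]+.0219)<.02)&(abs(l[...,1])<.04)&(abs(l[...,2]-.077)<.005); 
    if s.sum()>5: print("   posts mid",((l[s].min(0)+l[s].max(0))*500).round(1))
E
python3 - <<'E'
from chk import *
chk(np.load("/tmp/d.npy",allow_pickle=True).item(),"wrist"); chk(np.load("/tmp/ds.npy",allow_pickle=True).item(),"scene"); chk(snap("top"),"top")
E
```

```text
wrist few 0
scene 64 enc [0.7 1.2] 16.3 mean [ 2.5  2.3 67. ] slope [-0.031  0.074]
   posts mid [-23.    0.2  76.8]
top 36 enc [-0.5 -0.1] 16.9 mean [ 2.9  1.4 64.2] slope [0.061 0.091]
   posts mid [-20.9   0.2  77. ]
```

```bash
python3 - <<'E'
from chk import *
from tb import bp
manip.move_linear(*bp(-.055,.13),max_speed=.12)
manip.move_linear(*tip(S(.02,-.055,.17),EY,0),max_speed=.12); manip.hold(.3); st()
c=snap("wrist"); chk(c,"wrist"); np.save("/tmp/v.npy",c,allow_pickle=True)
u,v=proj(c,S(0,0,.065)).astype(int); print(u,v)
v0=max(0,v-75); cr=c["image"][v0:v0+150,u-100:u+100].copy()
cv2.imwrite("pics/v.png",cv2.resize(cr,(800,600),interpolation=cv2.INTER_CUBIC)[...,::-1]); print(v0,u-100)
for a,z in [(0,.055+.01),]:
    print("seat px in crop",(proj(c,S(0,0,.065))-[u-100,v0])*4,"noses",[((proj(c,S(-.0169,s*.017,.078))-[u-100,v0])*4).round() for s in (1,-1)])
E
```

```text
38.1 [ 0.4632 -0.0558  0.1953] [ 0.31  0.75 -0.58] [-0.034 -0.037  0.015] 0.147
wrist few 0
188 56
0 88
seat px in crop [402.41256465 227.89029716] noses [array([308., 309.]), array([479., 310.])]
```

View pics/v.png

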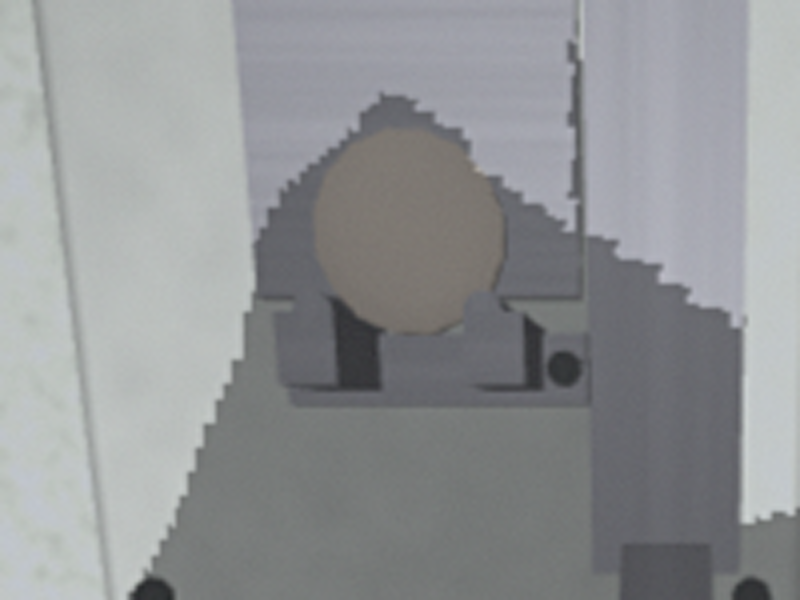

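The crop shows the disc centre at about (409,230) against a predicted seat of (402,228). The posts are shifted by the same 6–7 px, so the disc is home against both to about 0.5 mm and lies flat. Next I'll put the spatula back.

```bash
python3 - <<'E'
from h import *
a=sp(SP+[0,0,.11],SY)
manip.move_linear(*a,max_speed=.15); manip.hold(.2); st("above")
manip.move_linear(*sp(SP+[0,0,.02],SY),max_speed=.12); manip.hold(.15)
print(manip.move_linear(*sp(SP+[0,0,.0],SY),max_speed=.025,threshold=2)); st("down")
manip.let_go(); manip.hold(.2); st("open")
p,q=sp(SP,SY); manip.move_linear(p+[0,0,.15],q,max_speed=.12); manip.hold(.5); st("away")
from chk import chk
c=snap("wrist"); P=cloud(c)
ok=(c["depth"]>0)&(np.abs(P[...,1]+.3)<.06)&(P[...,0]>.38)&(P[...,0]<.66)
for nm,m in [("handle",ok&(P[...,2]>.066)&(P[...,2]<.09)),("blade",ok&(abs(P[...,2]-.024)<.006)&(P[...,0]>.54))]:
    r=cv2.minAreaRect((P[m][:,:2]*1000).astype(np.float32)); print(nm,m.sum(),r,np.median(P[m][:,2]))
chk(snap("top"),"top"); chk(snap("scene"),"scene")
cv2.imwrite("pics/e.png",c["image"][...,::-1])
E
```

```text
above 40.21 [ 0.4942 -0.3069  0.1574] [ 0.48 -0.24 -1.01] [-0.001  0.014 -0.018] 0.153
True
down 42.01 [ 0.4937 -0.3073  0.0476] [-0.14 -0.38  4.81] [0.086 0.007 0.026] 0.155
open 42.91 [ 0.4933 -0.3068  0.047 ] [-0.08  0.08  0.82] [-0.052  0.047  0.025] 1.003
away 44.81 [ 0.494  -0.3075  0.1973] [ 0.59 -0.49  0.17] [-0.04   0.026 -0.01 ] 0.998
handle 1860 ((470.97662353515625, -311.6026306152344), (109.87690734863281, 29.481201171875), 7.924094200134277) 0.07329149878667296
blade 1731 ((582.4242553710938, -294.9384765625), (77.6011734008789, 19.85184097290039), 8.148722648620605) 0.023478401297103657
top 50 enc [-0.3 -0.8] 17.6 mean [ 2.   1.  64.3] slope [-0.057  0.03 ]
   posts mid [-20.5   0.3  77.1]
scene 62 enc [1.3 3.5] 16.1 mean [ 2.3  2.5 67.1] slope [-0.034  0.043]
   posts mid [-22.    0.3  77.2]
```

View pics/e.png

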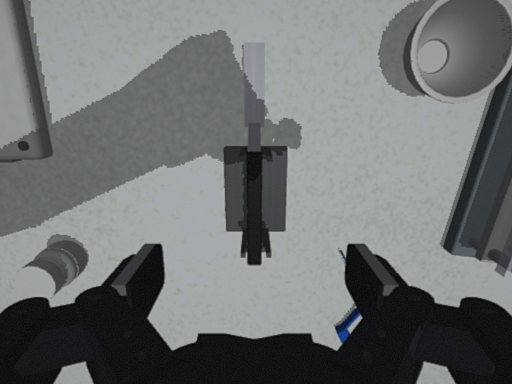

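The view shows the spatula lying straight on its rest (handle at column 254, blade up to row 43). I'll make one last numeric check over the seat before handing in.

```bash
python3 - <<'E'
from h import *
manip.move_to(S(-.04,-.0,.30),Q(EY,0)); manip.hold(.5); c=snap("wrist"); P=cloud(c); im=c["image"].astype(int)
l=(P-np.r_[SEAT,0])@R.from_euler("Z",EY).as_matrix()
m=(c["depth"]>0)&(np.hypot(l[...,0],l[...,1])<.035)&(abs(l[...,2]-.064)<.005)&(im[...,0]-im[...,2]>6)
m=cv2.morphologyEx(m.astype(np.uint8),cv2.MORPH_OPEN,np.ones((3,3)))>0
q=l[m]; ce,r=cv2.minEnclosingCircle((q[:,:2]*1000).astype(np.float32)); g=np.linalg.lstsq(np.c_[q[:,:2],np.ones(len(q))],q[:,2],rcond=None)[0]
print(m.sum(),ce,r,q.mean(0),"slope",g)
s=(c["depth"]>0)&(abs(l[...,0]+.0219)<.02)&(abs(l[...,1])<.04)&(abs(l[...,2]-.077)<.004); print("posts",l[s].min(0),l[s].max(0)); st()
E
```

```text
778 (-0.3088040351867676, -0.39751625061035156) 19.43555450439453 [ 6.89242248e-05 -4.34213322e-04  6.41995712e-02] slope [-0.0040403  -0.00474367  0.06419779]
posts [-0.03054244 -0.02493609  0.07375715] [-0.01288282  0.02428806  0.07974827]
 46.77 [0.5236 0.0083 0.3   ] [-0.33 -0.08  0.07] [ 0.011  0.008 -0.006] 1.001
```

The disc is within 0.5 mm of the seat, flat (slope about 0.005) and centred on the posts, so I'm handing in.

```bash
python3 -c "
from cell import job,manip
print(job.close_job(),manip.get_time())"
```

```text
the job is handed in; nothing more can be done
the job is handed in; nothing more can be done
```

The compact is lying flat on the test bed against both posts, the spatula is back on its rest, and I handed the job in shortly after 46.8 s of the 72 s; it reports no verdict.

**What I did:** I gripped the spatula at its balance point and slid the blade under the compact against the tray's back rim. I levelled it, lifted, and carried the compact to the tester. Touch put the bed at about 55 mm above the bench. I drew the blade out from between the posts and put the spatula back.

**Last checks:**
- **Compact:** about 0.5 mm from the seat in plan, with a slope of about 0.005 rad and the posts centred on it.
- **Spatula:** level on its rest, within about 2 mm of it, and the robot well clear.

**Checks that failed or disagreed:**
- **First slide:** on the tray it stopped early because the tip pressed a few newtons too hard, so I raised it 0.5 mm and carried on.
- **Network misses:** with the blade on the bed, the network took other things for the compact, so I didn't confirm it there by picture. I drew out on the touch reading alone, about 2.7 N, and saw the compact seated afterwards.
- **Coarser cameras:** the top and scene cameras put the compact 1–4 mm off. Few pixels showed it and shadow lay across it, so I relied on the closer wrist view.
- **Bystanders:** I did not measure them again at the end. Nothing looked moved in the pictures.

I viewed 11 pictures, one over the budget.

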